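# Set the dried round-bottomed flasks out on their cork rings

## Robot

A 6-joint arm with a two-finger parallel gripper is mounted at the origin on a cart in front of the work surface, level with it; the furniture and walls round the work are solid. World frame = base frame: x ahead of the robot, y to its left, z up, the work surface at z = 0. Lengths are in m, angles in rad, forces in N, time in s.
With the tool pointing down it reaches from about 0.275 to 0.775 m from the base axis. Payload 14.6 kg.
Tool frame: the origin (TCP) lies on the mounting face of the last link; the fingertips stand 173 mm ahead of it and the grasp point (between the pads) lies bot.grasp_offset ahead of it (bot.grasp_offset is the distance from the TCP to the grasp point, in m); z points along the fingers, y is the line along which they close (so a half turn about z gives the same grasp; the last joint's range is limited). The gripper opens to 85 mm and grips with 20 to 120 N. Pads are 22 mm wide; open, the fingers measure 114 mm over their backs; the gripper's body (76 mm by 85 mm) begins 54 mm behind the grasp point. The pads swing forward as they close: fully open they stand 13 mm farther back than shut.
Start: joints at [1.088, 0.263, -0.048, 1.259, 0, 1.415], TCP at [0.169, 0.497, 0.405] pointing down, gripper open.
Joint ranges: [-2.65, 2.65], [-0.89, 1.7], [-1.18, 1.37], [-2.13, 2.11], [-1.35, 1.29], [-3.14, 3.14]. Speed limits (rad/s): [1.89, 1.89, 2.57, 2.79, 3.14, 3.14].

## Interface

Orientations are given as a rotation vector (axis times angle).
In Python, from plant import bot gives the robot as it stands. The module is installed in compiled form; this text tells all that it offers.
- The arm moves only by the tool carry_out, never from a script. Its argument "rows" is a list of rows, each an object of numbers: "fingers": the opening, from 0 (shut) to 1 (fully open); "dx", "dy", "dz": the shift along the world's x, y, z in units of 30 mm (1.0 is 30 mm); "rx", "ry", "rz": the turn, a rotation vector about the world's x, y, z in degrees. In form: [{"fingers": .., "dx": .., "dy": .., "dz": .., "rx": .., "ry": .., "rz": ..}, ...]. A call has 1 to 20 rows; each row is the pose to reach, as a shift and turn from the pose commanded when the call began; what a row does not reach only later rows make up. A row lasts 1/12 s, in which the tool goes at most 41.7 mm and 7.16 degrees, less where a joint would pass 70% of its speed; a pose out of reach is approached as far as the arm can. A call with a gripper value outside its range is refused whole. The fingers move at their own pace and stop on an object; "force" is the grip in N (left out, the last holds). Time passes only in rows, so rows that repeat a pose let the fingers close. It gives the time, the measured TCP pose, the force, the opening and the grip force at its end, in the units of the state.
- bot.observe(): the state, without advancing time (a new reading comes with each control period).
- bot.read_camera(name): name is "scene" or "top"; returns a dict with "image" (480x640x3 uint8, red, green, blue), "intrinsics" (3x3 intrinsics, pixels), "k1" (the pictures are not rectified: a ray, as slopes to the right and down, at radius r is drawn at 1 + k1 r^2 times it, then the intrinsics apply), "xyz" and "orientation" of the camera in the world. Camera axes: x right, y down, z forward; pixel columns grow to the right and rows downward; lengths in m; the calibration is good to about 2 mm. A picture is of the moment at which its call begins. There is no depth.
- bot.close_job(): hands the job in; it is judged then, once.
The state is a dict: "time": time; "joint_positions": joint angles; "joint_velocities": joint speeds; "joint_efforts": joint torques, N m; "ee_pos": TCP position; "ee_rot": TCP orientation; "contact_force": force on the tool from outside, world axes, zero at the start; "torque": the same for the moment, N m; "opening": finger opening in m; "gripper_force": force on a finger pad.
Only numpy, scipy, OpenCV 4.12 (cv2) and the standard library are available. Lean on these libraries where they do the work, as an engineer would, in place of code of your own. Each camera call takes 0.05 s, during which the arm holds its last target. There are 200 camera calls.

## Task

The four round-bottomed flasks come from the drying oven and must not stand on the cold bench. Take each one out of the rack and set it gently upright on the cork ring of its size: the smallest flask on the smallest ring, and so on up to the largest flask on the largest ring. Seat every bulb properly in the middle of its ring, with the ring lying flat, and do not drop a flask or knock one over.

Things in the scene. Friction and masses are not known exactly. Their poses are not given: they have to be found in the camera images.
- oven_rack: Low aluminium drying rack, 96 (x) x 376 (y) x 30 mm, fixed; origin under its centre, y along its length. Its flat top, 30 mm up, has four equal round openings of 35 mm at y = -135, -45, 45 and 135 mm on its centre line; one flask stands in each, in any order. Small wire loops at both ends rise to 41 mm.
- flask_25: Round-bottomed clear glass flask, the smallest of four, about 35 g: bulb 40 mm in diameter, straight neck 22 mm in diameter to the rim. Origin at the bulb's centre, z along the neck; rim 58 mm above the origin, 32 mm of neck below the rim free for the fingers (the bulb is slippery). Starts upright in the rack, origin 40 mm above the bench.
- ring_25: Loose light cork ring, the smallest of four, lying flat: outer diameter 58 mm, 22 mm high, bore 23 mm with a 5 mm bevel at its upper edge. Origin under its centre, on the bench. The smallest flask seats on the bevel with its origin 34 mm above the ring's origin.
- flask_50: Round-bottomed clear glass flask, the second smallest of four, about 50 g: bulb 51 mm in diameter, straight neck 22 mm in diameter to the rim. Origin at the bulb's centre, z along the neck; rim 65.5 mm above the origin, 34 mm of neck below the rim free for the fingers (the bulb is slippery). Starts upright in the rack, origin 49 mm above the bench.
- ring_50: Loose light cork ring, the second smallest of four, lying flat: outer diameter 72 mm, 25 mm high, bore 31 mm with a 5 mm bevel at its upper edge. Origin under its centre, on the bench. The second smallest flask seats on the bevel with its origin 41 mm above the ring's origin.
- flask_100: Round-bottomed clear glass flask, the second largest of four, about 70 g: bulb 65 mm in diameter, straight neck 22 mm in diameter to the rim. Origin at the bulb's centre, z along the neck; rim 74.5 mm above the origin, 36 mm of neck below the rim free for the fingers (the bulb is slippery). Starts upright in the rack, origin 57 mm above the bench.
- ring_100: Loose light cork ring, the second largest of four, lying flat: outer diameter 90 mm, 28 mm high, bore 41 mm with a 5 mm bevel at its upper edge. Origin under its centre, on the bench. The second largest flask seats on the bevel with its origin 48 mm above the ring's origin.
- flask_250: Round-bottomed clear glass flask, the largest of four, about 110 g: bulb 85 mm in diameter, straight neck 22 mm in diameter to the rim. Origin at the bulb's centre, z along the neck; rim 87.5 mm above the origin, 39 mm of neck below the rim free for the fingers (the bulb is slippery). Starts upright in the rack, origin 69 mm above the bench.
- ring_250: Loose light cork ring, the largest of four, lying flat: outer diameter 114 mm, 32 mm high, bore 55 mm with a 5 mm bevel at its upper edge. Origin under its centre, on the bench. The largest flask seats on the bevel with its origin 60 mm above the ring's origin.
There are look-alikes about, which are no part of the job. Leave any yellow look-alike of the flask_100 alone.

How it is judged:
By the outcome, as a careful person would: the job done as asked, in the order asked, and still so for the second after the job is handed in, with the robot touching nothing.
It also fails if it takes over 99 s, if anything falls off the work surface, if the arm or the gripper's body presses on something with over 40 N, if the wrist force passes 120 N, or if a joint passes its speed limit or range.

## Working session

There is one attempt and no reset: what is moved stays moved. The work goes in short steps, Python scripts to look and compute and a tool call to move; the robot and the scene stay as the last step left them, time stands still between calls to the robot, and variables do not carry over. Pictures are saved under pics/ and viewed, at most 14 in all, crops included, and the job is handed in when it is done.

Besides the shell and the picture viewer there is one more tool, called after "Call:" as a command line: name --argument value ..., lists and objects as JSON in quotes. carry_out: Moves the arm, as the interface text tells. Its arguments: {"type":"object","properties":{"rows":{"type":"array"},"force":{"type":"number"}},"required":["rows"]}

```bash
mkdir -p pics
python3 - <<'E'
from plant import bot
import cv2
print(bot.grasp_offset, bot.observe())
for n in ("scene","top"):
    d=bot.read_camera(n); cv2.imwrite(f"pics/{n}0.png",d["image"][:,:,::-1])
    print({k:v for k,v in d.items() if k!="image"})
E
```

```text
0.1547 {'time': 0.0, 'joint_positions': array([ 1.08768990e+00,  2.63529374e-01, -4.89236735e-02,  1.25941337e+00,
       -1.58611974e-05,  1.41551040e+00]), 'joint_velocities': array([-8.83575139e-05, -1.90660805e-03,  3.33399746e-05, -1.33360276e-03,
       -3.38627468e-04,  3.35458077e-04]), 'joint_efforts': array([ 2.53901795e-03, -6.37618518e+01,  3.84567797e+01,  1.37480578e-02,
       -1.58969669e-04, -3.27404216e-06]), 'ee_pos': array([0.16899667, 0.49696059, 0.40422653]), 'ee_rot': array([-5.12584144e-01, -3.09916830e+00,  1.60364749e-03]), 'contact_force': array([0.38526171, 0.25879124, 0.88501123]), 'torque': array([-0.03615958, -0.05046902, -0.01017848]), 'gripper_force': 0.0, 'opening': 0.08527683096604748}
{'intrinsics': array([[466.92270667,   0.        , 321.86308241],
       [  0.        , 466.92270667, 230.24907791],
       [  0.        ,   0.        ,   1.        ]]), 'k1': -0.057724773036152574, 'xyz': array([0.02124885, 0.23890279, 0.65702955]), 'orientation': array([-1.31603715,  2.20548647, -0.93448593])}
{'intrinsics': array([[604.59692881,   0.        , 316.54460932],
       [  0.        , 604.59692881, 236.63057451],
       [  0.        ,   0.        ,   1.        ]]), 'k1': 0.04672513607345192, 'xyz': array([ 0.48379513, -0.03829587,  1.22325568]), 'orientation': array([-2.21006969,  2.19945991, -0.09132902])}
```

View pics/top0.png

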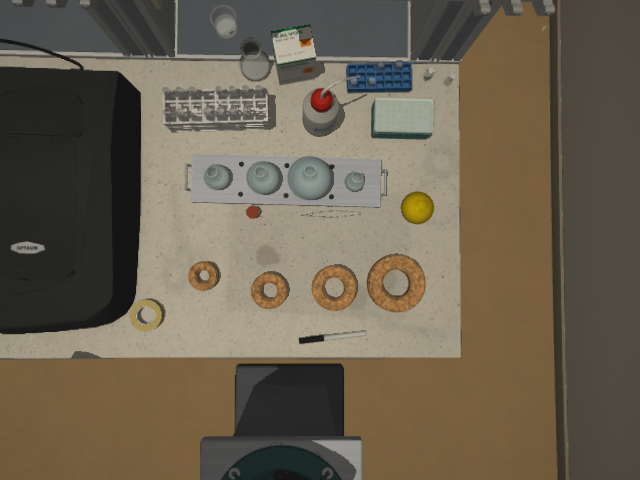

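View pics/scene0.png

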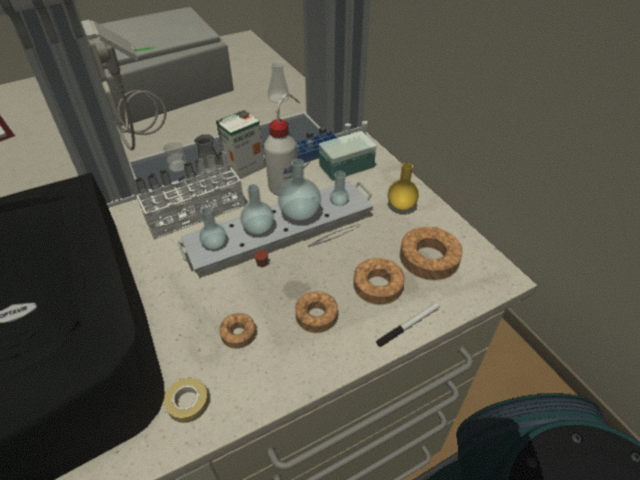

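The top view shows the rack at rows 155–207, cols 190–382. The flasks on it, left to right, are 50 (218,177), 100 (264,178), 250 (311,178) and 25 (355,181). The rings are 25 (204,275), 50 (270,290), 100 (335,287) and 250 (396,282). The yellow decoy is at (418,207). The scene view agrees.

```bash
cat > h.py <<'E'
import numpy as np, cv2
from scipy.spatial.transform import Rotation as R
def ray(d,px):
    K=d["intrinsics"]; k=d["k1"]
    s=cv2.undistortPoints(np.array([[px]],float),K,np.array([k,0,0,0,0.]))[0,0]
    return R.from_rotvec(d["orientation"]).apply([s[0],s[1],1])
def cast(d,px,z):
    v=ray(d,px); return d["xyz"]+v*(z-d["xyz"][2])/v[2]
def proj(d,p):
    return cv2.projectPoints(np.array([p],float),*(lambda Rt:(cv2.Rodrigues(Rt)[0],-Rt@d["xyz"]))(R.from_rotvec(d["orientation"]).as_matrix().T),d["intrinsics"],np.array([d["k1"],0,0,0,0.]))[0][0,0]
def rings(d):
    hsv=cv2.cvtColor(d["image"],cv2.COLOR_RGB2HSV)
    m=cv2.inRange(hsv,(5,90,60),(20,255,255)); m[:235]=0; m[330:]=0
    m=cv2.morphologyEx(m,cv2.MORPH_CLOSE,np.ones((5,5),np.uint8))
    out=[]
    for c in cv2.findContours(m,cv2.RETR_EXTERNAL,cv2.CHAIN_APPROX_NONE)[0]:
        if cv2.contourArea(c)>300 and cv2.boundingRect(c)[1]<330:
            out.append(cv2.fitEllipse(cv2.convexHull(c)))
    return sorted(out,key=lambda e:e[0][0])
E
python3 - <<'E'
from plant import bot
from h import *
d=bot.read_camera("top")
H=[.022,.025,.028,.032]
for e in rings(d):
    i=len([1]) 
es=[e for e in rings(d)]
for e,h in zip(es,H):
    p=cast(d,e[0],h/2); print("ring",np.round(e[0],1),np.round(p*1000,1),"diam",np.round(np.mean(e[1])/604.6*(1.223-h)*1000,1))
img=d["image"]; g=cv2.cvtColor(img,cv2.COLOR_RGB2GRAY)
roi=cv2.GaussianBlur(g,(3,3),0)
for (u,v,r,n,z) in [(218,177,14,50,.049),(264,178,18,100,.057),(311,178,23,250,.069),(355,181,10.5,25,.040)]:
    a=int(r+8); s=roi[v-a:v+a,u-a:u+a]; s4=cv2.resize(s,None,fx=4,fy=4,interpolation=cv2.INTER_CUBIC)
    c=cv2.HoughCircles(s4,cv2.HOUGH_GRADIENT,1.5,200,param1=80,param2=10,minRadius=int(4*r-8),maxRadius=int(4*r+8))
    c=c[0,0]; px=(u-a+(c[0]-1.5)/4,v-a+(c[1]-1.5)/4); p=cast(d,px,z)
    print("flask",n,np.round(px,1),"r",c[2]/4,np.round(p*1000,1))
print("rack corners")
for px in [(191,155),(383,160),(381,208),(192,203)]: print(np.round(cast(d,px,.03)*1000,1))
cv2.imwrite("pics/crop1.png",cv2.resize(img[145:220,180:395][:,:,::-1],None,fx=3.7,fy=3.7,interpolation=cv2.INTER_CUBIC))
E
```

```text
ring [203.  275.6] [474.4 156.1  11. ] diam 58.8
ring [268.9 290.3] [445.5  25.2  12.5] diam 72.1
ring [334.1 287.6] [ 451.3 -104.6   14. ] diam 89.6
ring [396. 283.] [ 461.1 -228.2   16. ] diam 114.2
flask 50 [219.8 176.9] r 12.225 [666.3 120.4  49. ]
flask 100 [265.6 177.7] r 16.6 [664.4  31.2  57. ]
flask 250 [311.7 178.7] r 21.45 [661.4 -58.   69. ]
flask 25 [354.4 181.6] r 10.1125 [ 660.8 -142.9   40. ]
rack corners
[712.4 180.1  30. ]
[ 706.  -200.8   30. ]
[ 609.8 -196.7   30. ]
[617.1 176.8  30. ]
```

View pics/crop1.png

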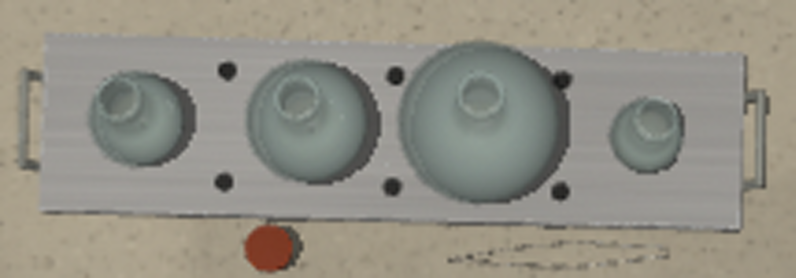

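Run:
```python
from plant import bot
from h import *
d=bot.read_camera("top")
for n,px,z in [(50,(212.6,171.7),.1145),(100,(259.9,171.4),.1315),(250,(309.6,170.6),.1565),(25,(357.4,176.5),.098)]: print(n,np.round(cast(d,px,z)*1000,1))
for u,v in [((227,71),(223,181)),((395,76),(392,187)),((562,80),(560,191))]:
    m=np.add(u,v)/2/3.72+[180,145]; print("hole mid",np.round(cast(d,m,.03)*1000,1))
s=bot.read_camera("scene")
for px,zz in [((418,207),.057)]: print("yellow",cast(d,px,zz))
# cross-check: project estimated rims in scene
for p in [(.6635,.125,.1145),(.662,.035,.1315),(.660,-.055,.1565),(.6585,-.145,.098)]: print(np.round(proj(s,p),1))
print("tallest machine corner guesses", cast(d,(130,95),.15))
print(cast(d,(320,100),.15))
```

```text
50 [665.7 124.8 114.5]
100 [664.3  37.1 131.5]
250 [662.4 -52.8 156.5]
25 [ 661.7 -143.3   98. ]
hole mid [665.8  82.3  30. ]
hole mid [663.7  -7.3  30. ]
hole mid [662.2 -96.7  30. ]
yellow [ 0.60937722 -0.26517229  0.057     ]
[208.4 208.7]
[254.9 186.3]
[299.6 161.4]
[341.8 173.3]
tallest machine corner guesses [0.79536523 0.2666822  0.15      ]
[ 0.79134    -0.07096002  0.15      ]
```

Call:
carry_out --rows '[{"fingers": 0.55,"dz": 1.3},{"fingers": 0.55,"dz": 2},{"fingers": 0.55,"dx": 16.4,"dy": -21.35,"dz": 2,"rz": -71.2},{"fingers": 0.55,"dx": 16.4,"dy": -21.35,"dz": 2,"rz": -71.2},{"fingers": 0.55,"dx": 16.4,"dy": -21.35,"dz": 2,"rz": -71.2},{"fingers": 0.55,"dx": 16.4,"dy": -21.35,"dz": 2,"rz": -71.2},{"fingers": 0.55,"dx": 16.4,"dy": -21.35,"dz": 2,"rz": -71.2},{"fingers": 0.55,"dx": 16.4,"dy": -21.35,"dz": 2,"rz": -71.2},{"fingers": 0.55,"dx": 16.4,"dy": -21.35,"dz": 2,"rz": -71.2},{"fingers": 0.55,"dx": 16.4,"dy": -21.35,"dz": 2,"rz": -71.2},{"fingers": 0.55,"dx": 16.4,"dy": -21.35,"dz": 2,"rz": -71.2},{"fingers": 0.55,"dx": 16.4,"dy": -21.35,"dz": 2,"rz": -71.2},{"fingers": 0.55,"dx": 16.4,"dy": -21.35,"dz": 2,"rz": -71.2},{"fingers": 0.55,"dx": 16.4,"dy": -21.35,"dz": 2,"rz": -71.2},{"fingers": 0.55,"dx": 16.4,"dy": -21.35,"dz": 2,"rz": -71.2},{"fingers": 0.55,"dx": 16.4,"dy": -21.35,"dz": 2,"rz": -71.2},{"fingers": 0.55,"dx": 16.4,"dy": -21.35,"dz": 2,"rz": -71.2},{"fingers": 0.55,"dx": 16.4,"dy": -21.35,"dz": 2,"rz": -71.2},{"fingers": 0.55,"dx": 16.4,"dy": -21.35,"dz": 2,"rz": -71.2},{"fingers": 0.55,"dx": 16.4,"dy": -21.35,"dz": 2,"rz": -71.2}]' --force 25

```text
validation failed for argument at $.ro...
```

Call:
carry_out --rows '[{"fingers": 0.55,"dx": 0,"dy": 0,"dz": 1.3,"rx": 0,"ry": 0,"rz": 0},{"fingers": 0.55,"dx": 0,"dy": 0,"dz": 2,"rx": 0,"ry": 0,"rz": 0}]' --force 25

```text
time: 0.42
ee_pos: [0.1688, 0.4966, 0.4663]
ee_rot: [-0.513, -3.099, 0.001]
contact_force: [1.1, -0.3, 0.9]
opening: 0.0645
gripper_force: 0.0
```

Call:
carry_out --rows '[{"fingers": 0.55,"dx": 16.4,"dy": -21.35,"dz": 0,"rx": 0,"ry": 0,"rz": -71.2},{"fingers": 0.55,"dx": 16.4,"dy": -21.35,"dz": 0,"rx": 0,"ry": 0,"rz": -71.2},{"fingers": 0.55,"dx": 16.4,"dy": -21.35,"dz": 0,"rx": 0,"ry": 0,"rz": -71.2},{"fingers": 0.55,"dx": 16.4,"dy": -21.35,"dz": 0,"rx": 0,"ry": 0,"rz": -71.2},{"fingers": 0.55,"dx": 16.4,"dy": -21.35,"dz": 0,"rx": 0,"ry": 0,"rz": -71.2},{"fingers": 0.55,"dx": 16.4,"dy": -21.35,"dz": 0,"rx": 0,"ry": 0,"rz": -71.2},{"fingers": 0.55,"dx": 16.4,"dy": -21.35,"dz": 0,"rx": 0,"ry": 0,"rz": -71.2},{"fingers": 0.55,"dx": 16.4,"dy": -21.35,"dz": 0,"rx": 0,"ry": 0,"rz": -71.2},{"fingers": 0.55,"dx": 16.4,"dy": -21.35,"dz": 0,"rx": 0,"ry": 0,"rz": -71.2},{"fingers": 0.55,"dx": 16.4,"dy": -21.35,"dz": 0,"rx": 0,"ry": 0,"rz": -71.2},{"fingers": 0.55,"dx": 16.4,"dy": -21.35,"dz": 0,"rx": 0,"ry": 0,"rz": -71.2},{"fingers": 0.55,"dx": 16.4,"dy": -21.35,"dz": 0,"rx": 0,"ry": 0,"rz": -71.2},{"fingers": 0.55,"dx": 16.4,"dy": -21.35,"dz": 0,"rx": 0,"ry": 0,"rz": -71.2},{"fingers": 0.55,"dx": 16.4,"dy": -21.35,"dz": 0,"rx": 0,"ry": 0,"rz": -71.2},{"fingers": 0.55,"dx": 16.4,"dy": -21.35,"dz": 0,"rx": 0,"ry": 0,"rz": -71.2},{"fingers": 0.55,"dx": 16.4,"dy": -21.35,"dz": 0,"rx": 0,"ry": 0,"rz": -71.2},{"fingers": 0.55,"dx": 16.4,"dy": -21.35,"dz": 0,"rx": 0,"ry": 0,"rz": -71.2},{"fingers": 0.55,"dx": 16.4,"dy": -21.35,"dz": 0,"rx": 0,"ry": 0,"rz": -71.2},{"fingers": 0.55,"dx": 16.4,"dy": -21.35,"dz": 0,"rx": 0,"ry": 0,"rz": -71.2},{"fingers": 0.55,"dx": 16.4,"dy": -21.35,"dz": 0,"rx": 0,"ry": 0,"rz": -71.2}]'

```text
time: 2.08
ee_pos: [0.6631, -0.1476, 0.4628]
ee_rot: [-2.223, -2.218, 0.002]
contact_force: [-0.2, 0.6, 0.1]
opening: 0.047
gripper_force: 0.0
```

Run:
```python
from plant import bot
d=bot.read_camera("scene")
o=bot.observe(); print(bot.grasp_offset,o["ee_pos"],o["ee_rot"],o["opening"])
```

```text
0.1547 [ 0.66358126 -0.14821168  0.46215266] [-2.22360702 -2.21717294  0.00231627] 0.04715668873586055
```

Call:
carry_out --rows '[{"fingers": 0.55,"dx": -0.08,"dy": 0.15,"dz": -1.4,"rx": 0,"ry": 0,"rz": 0},{"fingers": 0.55,"dx": -0.08,"dy": 0.15,"dz": -2.8,"rx": 0,"ry": 0,"rz": 0},{"fingers": 0.55,"dx": -0.08,"dy": 0.15,"dz": -4,"rx": 0,"ry": 0,"rz": 0},{"fingers": 0.55,"dx": -0.08,"dy": 0.15,"dz": -5,"rx": 0,"ry": 0,"rz": 0},{"fingers": 0.55,"dx": -0.08,"dy": 0.15,"dz": -5.4,"rx": 0,"ry": 0,"rz": 0},{"fingers": 0.55,"dx": -0.08,"dy": 0.15,"dz": -5.4,"rx": 0,"ry": 0,"rz": 0},{"fingers": 0.55,"dx": -0.08,"dy": 0.15,"dz": -5.4,"rx": 0,"ry": 0,"rz": 0}]'

```text
time: 2.72
ee_pos: [0.6586, -0.1389, 0.3027]
ee_rot: [-2.221, -2.221, 0.001]
contact_force: [-0.2, 0.4, -0.5]
opening: 0.0469
gripper_force: 0.0
```

Run:
```python
from plant import bot
from h import *
d=bot.read_camera("scene"); t=bot.read_camera("top")
o=bot.observe(); print(o["ee_pos"],o["ee_rot"],o["opening"])
p=o["ee_pos"]
print("tip in scene",proj(d,[p[0],p[1],p[2]-.173]),"rim",proj(d,[.661,-.1435,.098]))
a=cv2.resize(d["image"][60:260,240:440],(600,600)); b=cv2.resize(t["image"][100:250,260:460],(800,600))
cv2.imwrite("pics/a1.png",a[:,:,::-1])
```

```text
[ 0.65900386 -0.13902174  0.30423195] [2.21972726e+00 2.22048530e+00 1.49530129e-03] 0.046882990449183044
tip in scene [339.43656922 160.19329249] rim [340.54939041 172.84761639]
```

View pics/a1.png

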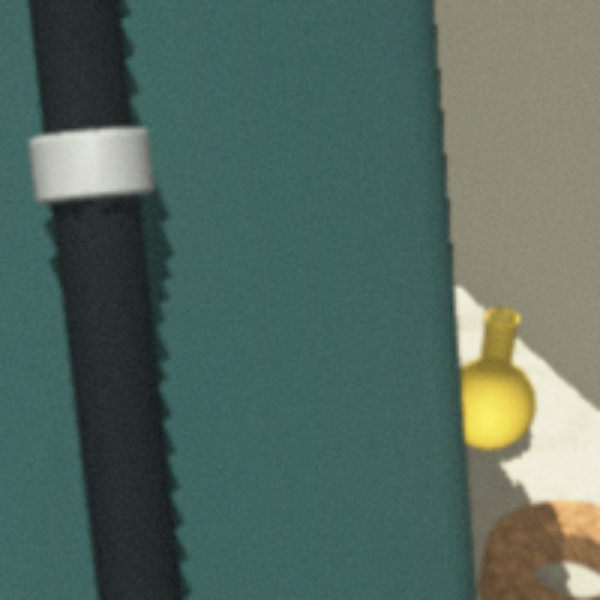

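Call:
carry_out --rows '[{"fingers": 0.55,"dx": 0.08,"dy": -0.15,"dz": 0,"rx": 0,"ry": 0,"rz": 0},{"fingers": 0.55,"dx": 0.08,"dy": -0.15,"dz": -0.4,"rx": 0,"ry": 0,"rz": 0},{"fingers": 0.55,"dx": 0.08,"dy": -0.15,"dz": -0.9,"rx": 0,"ry": 0,"rz": 0},{"fingers": 0.55,"dx": 0.08,"dy": -0.15,"dz": -1.4,"rx": 0,"ry": 0,"rz": 0},{"fingers": 0.55,"dx": 0.08,"dy": -0.15,"dz": -1.8,"rx": 0,"ry": 0,"rz": 0},{"fingers": 0.55,"dx": 0.08,"dy": -0.15,"dz": -2,"rx": 0,"ry": 0,"rz": 0},{"fingers": 0.55,"dx": 0.08,"dy": -0.15,"dz": -2,"rx": 0,"ry": 0,"rz": 0},{"fingers": 0.55,"dx": 0.08,"dy": -0.15,"dz": -2,"rx": 0,"ry": 0,"rz": 0}]'

```text
time: 3.48
ee_pos: [0.6613, -0.1437, 0.2435]
ee_rot: [2.221, 2.221, 0.001]
contact_force: [0.1, -0.4, 0.2]
opening: 0.0471
gripper_force: 0.0
```

Call:
carry_out --rows '[{"fingers": 0.3,"dx": 0,"dy": 0,"dz": 0,"rx": 0,"ry": 0,"rz": 0},{"fingers": 0.1,"dx": 0,"dy": 0,"dz": 0,"rx": 0,"ry": 0,"rz": 0},{"fingers": 0.1,"dx": 0,"dy": 0,"dz": 0,"rx": 0,"ry": 0,"rz": 0},{"fingers": 0.1,"dx": 0,"dy": 0,"dz": 0,"rx": 0,"ry": 0,"rz": 0},{"fingers": 0.1,"dx": 0,"dy": 0,"dz": 0,"rx": 0,"ry": 0,"rz": 0},{"fingers": 0.1,"dx": 0,"dy": 0,"dz": 0,"rx": 0,"ry": 0,"rz": 0},{"fingers": 0.1,"dx": 0,"dy": 0,"dz": 0,"rx": 0,"ry": 0,"rz": 0},{"fingers": 0.1,"dx": 0,"dy": 0,"dz": 0,"rx": 0,"ry": 0,"rz": 0}]' --force 25

```text
time: 4.15
ee_pos: [0.6611, -0.1435, 0.2432]
ee_rot: [2.221, 2.221, 0.0]
contact_force: [-1.6, -1.1, 6.1]
opening: 0.021
gripper_force: 24.4
```

Call:
carry_out --rows '[{"fingers": 0.1,"dx": 0,"dy": 0,"dz": 0.2,"rx": 0,"ry": 0,"rz": 0},{"fingers": 0.1,"dx": 0,"dy": 0,"dz": 0.6,"rx": 0,"ry": 0,"rz": 0},{"fingers": 0.1,"dx": 0,"dy": 0,"dz": 1.2,"rx": 0,"ry": 0,"rz": 0},{"fingers": 0.1,"dx": 0,"dy": 0,"dz": 1.9,"rx": 0,"ry": 0,"rz": 0},{"fingers": 0.1,"dx": -0.3,"dy": 0,"dz": 2.5,"rx": 0,"ry": 0,"rz": 0},{"fingers": 0.1,"dx": -1.0,"dy": 0,"dz": 2.9,"rx": 0,"ry": 0,"rz": 0},{"fingers": 0.1,"dx": -1.9,"dy": 0,"dz": 3,"rx": 0,"ry": 0,"rz": 0},{"fingers": 0.1,"dx": -2.8,"dy": 0.3,"dz": 3,"rx": 0,"ry": 0,"rz": 0},{"fingers": 0.1,"dx": -3.5,"dy": 1,"dz": 3,"rx": 0,"ry": 0,"rz": 0},{"fingers": 0.1,"dx": -4,"dy": 2,"dz": 3,"rx": 0,"ry": 0,"rz": 0},{"fingers": 0.1,"dx": -4.4,"dy": 3.1,"dz": 3,"rx": 0,"ry": 0,"rz": 0},{"fingers": 0.1,"dx": -4.8,"dy": 4.3,"dz": 3,"rx": 0,"ry": 0,"rz": 0},{"fingers": 0.1,"dx": -5.1,"dy": 5.5,"dz": 3,"rx": 0,"ry": 0,"rz": 0},{"fingers": 0.1,"dx": -5.4,"dy": 6.7,"dz": 3,"rx": 0,"ry": 0,"rz": 0},{"fingers": 0.1,"dx": -5.7,"dy": 7.8,"dz": 3,"rx": 0,"ry": 0,"rz": 0},{"fingers": 0.1,"dx": -5.9,"dy": 8.7,"dz": 3,"rx": 0,"ry": 0,"rz": 0},{"fingers": 0.1,"dx": -6.1,"dy": 9.4,"dz": 3,"rx": 0,"ry": 0,"rz": 0},{"fingers": 0.1,"dx": -6.2,"dy": 9.8,"dz": 3,"rx": 0,"ry": 0,"rz": 0},{"fingers": 0.1,"dx": -6.22,"dy": 9.98,"dz": 3,"rx": 0,"ry": 0,"rz": 0},{"fingers": 0.1,"dx": -6.22,"dy": 9.98,"dz": 3,"rx": 0,"ry": 0,"rz": 0}]'

```text
time: 5.82
ee_pos: [0.4743, 0.1567, 0.3329]
ee_rot: [2.219, 2.223, 0.001]
contact_force: [0.3, 0.4, -0.5]
opening: 0.0208
gripper_force: 24.6
```

Run:
```python
from plant import bot
from h import *
d=bot.read_camera("scene")
o=bot.observe(); print(o["ee_pos"],o["ee_rot"],o["opening"],o["gripper_force"])
print("expected bulb centre px",proj(d,[.4744,.156,.13]),"ring top centre",proj(d,[.4744,.156,.022]))
cv2.imwrite("pics/a2.png",cv2.resize(d["image"][140:380,120:380],(650,600))[:,:,::-1])
```

```text
[0.47456062 0.15597359 0.33285561] [2.22012382e+00 2.22243042e+00 2.38183564e-04] 0.021404399502114913 24.589653611183167
expected bulb centre px [227.14873029 282.21539309] ring top centre [236.94893412 324.81705021]
```

View pics/a2.png

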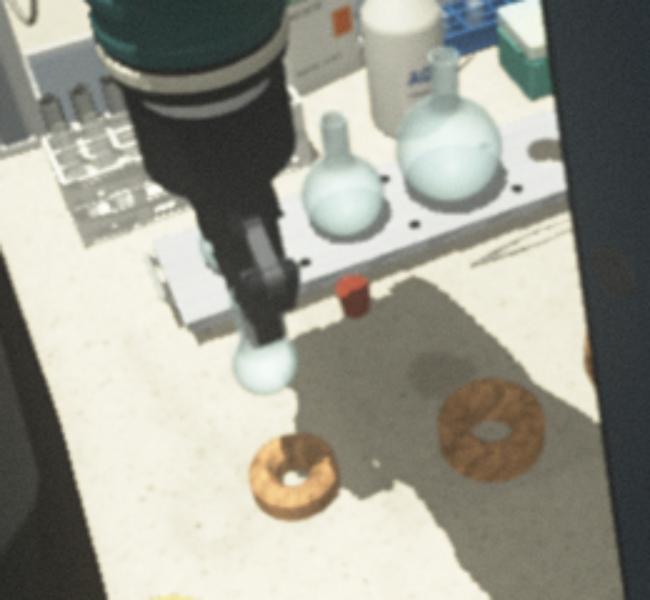

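The flask hangs at (226,285) and the ring centre is at (237,328). Both sit about 3 px lower than projected, so their relative alignment is good. I'll lower it.

Call:
carry_out --rows '[{"fingers": 0.1,"dx": 0,"dy": 0,"dz": -0.4,"rx": 0,"ry": 0,"rz": 0},{"fingers": 0.1,"dx": 0,"dy": 0,"dz": -1.1,"rx": 0,"ry": 0,"rz": 0},{"fingers": 0.1,"dx": 0,"dy": 0,"dz": -1.8,"rx": 0,"ry": 0,"rz": 0},{"fingers": 0.1,"dx": 0,"dy": 0,"dz": -2.4,"rx": 0,"ry": 0,"rz": 0},{"fingers": 0.1,"dx": 0,"dy": 0,"dz": -2.75,"rx": 0,"ry": 0,"rz": 0},{"fingers": 0.1,"dx": 0,"dy": 0,"dz": -2.95,"rx": 0,"ry": 0,"rz": 0},{"fingers": 0.1,"dx": 0,"dy": 0,"dz": -3.05,"rx": 0,"ry": 0,"rz": 0},{"fingers": 0.1,"dx": 0,"dy": 0,"dz": -3.1,"rx": 0,"ry": 0,"rz": 0},{"fingers": 0.1,"dx": 0,"dy": 0,"dz": -3.15,"rx": 0,"ry": 0,"rz": 0},{"fingers": 0.1,"dx": 0,"dy": 0,"dz": -3.15,"rx": 0,"ry": 0,"rz": 0}]'

```text
time: 6.7
ee_pos: [0.4746, 0.1558, 0.2386]
ee_rot: [2.221, 2.221, 0.001]
contact_force: [-0.7, -0.7, 1.4]
opening: 0.0211
gripper_force: 24.8
```

Call:
carry_out --rows '[{"fingers": 0.1,"dx": 0,"dy": 0,"dz": -0.03,"rx": 0,"ry": 0,"rz": 0},{"fingers": 0.1,"dx": 0,"dy": 0,"dz": -0.05,"rx": 0,"ry": 0,"rz": 0},{"fingers": 0.1,"dx": 0,"dy": 0,"dz": -0.05,"rx": 0,"ry": 0,"rz": 0}]'

```text
time: 6.95
ee_pos: [0.4744, 0.1559, 0.2376]
ee_rot: [2.22, 2.221, 0.001]
contact_force: [-4.4, -3.6, 12.6]
opening: 0.0214
gripper_force: 26.3
```

Call:
carry_out --rows '[{"fingers": 0.1,"dx": 0,"dy": 0,"dz": 0.03,"rx": 0,"ry": 0,"rz": 0},{"fingers": 0.3,"dx": 0,"dy": 0,"dz": 0.03,"rx": 0,"ry": 0,"rz": 0},{"fingers": 0.45,"dx": 0,"dy": 0,"dz": 0.03,"rx": 0,"ry": 0,"rz": 0},{"fingers": 0.55,"dx": 0,"dy": 0,"dz": 0.03,"rx": 0,"ry": 0,"rz": 0},{"fingers": 0.55,"dx": 0,"dy": 0,"dz": 0.03,"rx": 0,"ry": 0,"rz": 0},{"fingers": 0.55,"dx": 0,"dy": 0,"dz": 0.03,"rx": 0,"ry": 0,"rz": 0},{"fingers": 0.55,"dx": 0,"dy": 0,"dz": 0.4,"rx": 0,"ry": 0,"rz": 0},{"fingers": 0.55,"dx": 0,"dy": 0,"dz": 1,"rx": 0,"ry": 0,"rz": 0},{"fingers": 0.55,"dx": 0,"dy": 0,"dz": 2,"rx": 0,"ry": 0,"rz": 0},{"fingers": 0.55,"dx": 0,"dy": 0,"dz": 3,"rx": 0,"ry": 0,"rz": 0},{"fingers": 0.55,"dx": 0,"dy": 0,"dz": 4,"rx": 0,"ry": 0,"rz": 0},{"fingers": 0.55,"dx": 0,"dy": 0,"dz": 4,"rx": 0,"ry": 0,"rz": 0},{"fingers": 0.55,"dx": 0,"dy": 0,"dz": 4,"rx": 0,"ry": 0,"rz": 0}]'

```text
time: 8.03
ee_pos: [0.4748, 0.156, 0.3579]
ee_rot: [2.22, 2.221, 0.004]
contact_force: [-0.3, -0.0, -1.4]
opening: 0.0469
gripper_force: 0.0
```

Run:
```python
from plant import bot
from h import *
d=bot.read_camera("scene")
o=bot.observe(); print(o["ee_pos"],o["ee_rot"],o["opening"],o["gripper_force"])
print(proj(d,[.4744,.156,.034+.058]),proj(d,[.4744,.156,.034]))
cv2.imwrite("pics/a3.png",cv2.resize(d["image"][140:380,120:380],(650,600))[:,:,::-1])
```

```text
[0.47443122 0.15596447 0.35662107] [2.22083302e+00 2.22165756e+00 6.56435919e-04] 0.04692533221572281 0.0
[230.82509941 298.25260421] [235.95393727 320.51349965]
```

View pics/a3.png

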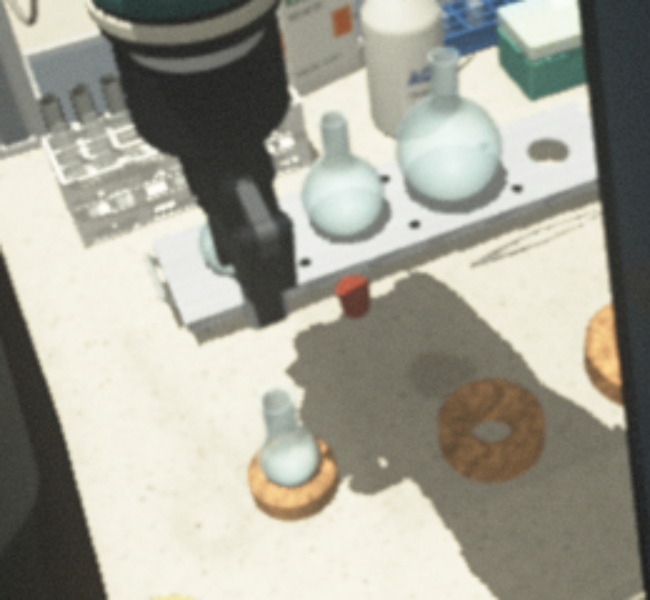

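Flask 25 is seated upright in ring 25 (bulb at crop (290,457), rim at (276,397), as projected). Next is flask 50.

Call:
carry_out --rows '[{"fingers": 0.55,"dx": 0.5,"dy": -0.1,"dz": 0,"rx": 0,"ry": 0,"rz": 0},{"fingers": 0.55,"dx": 1.6,"dy": -0.3,"dz": 0,"rx": 0,"ry": 0,"rz": 0},{"fingers": 0.55,"dx": 2.8,"dy": -0.5,"dz": 0,"rx": 0,"ry": 0,"rz": 0},{"fingers": 0.55,"dx": 4,"dy": -0.7,"dz": 0,"rx": 0,"ry": 0,"rz": 0},{"fingers": 0.55,"dx": 5.1,"dy": -0.8,"dz": 0,"rx": 0,"ry": 0,"rz": 0},{"fingers": 0.55,"dx": 5.9,"dy": -0.95,"dz": 0,"rx": 0,"ry": 0,"rz": 0},{"fingers": 0.55,"dx": 6.3,"dy": -1.02,"dz": 0,"rx": 0,"ry": 0,"rz": 0},{"fingers": 0.55,"dx": 6.37,"dy": -1.02,"dz": -0.2,"rx": 0,"ry": 0,"rz": 0},{"fingers": 0.55,"dx": 6.37,"dy": -1.02,"dz": -0.8,"rx": 0,"ry": 0,"rz": 0},{"fingers": 0.55,"dx": 6.37,"dy": -1.02,"dz": -1.6,"rx": 0,"ry": 0,"rz": 0},{"fingers": 0.55,"dx": 6.37,"dy": -1.02,"dz": -2.4,"rx": 0,"ry": 0,"rz": 0},{"fingers": 0.55,"dx": 6.37,"dy": -1.02,"dz": -3,"rx": 0,"ry": 0,"rz": 0},{"fingers": 0.55,"dx": 6.37,"dy": -1.02,"dz": -3.25,"rx": 0,"ry": 0,"rz": 0},{"fingers": 0.55,"dx": 6.37,"dy": -1.02,"dz": -3.25,"rx": 0,"ry": 0,"rz": 0},{"fingers": 0.55,"dx": 6.37,"dy": -1.02,"dz": -3.25,"rx": 0,"ry": 0,"rz": 0}]'

```text
time: 9.33
ee_pos: [0.6652, 0.1255, 0.2593]
ee_rot: [-2.221, -2.222, 0.001]
contact_force: [-0.5, 0.1, 0.6]
opening: 0.0472
gripper_force: 0.0
```

Call:
carry_out --rows '[{"fingers": 0.3,"dx": 0,"dy": 0,"dz": 0,"rx": 0,"ry": 0,"rz": 0},{"fingers": 0.1,"dx": 0,"dy": 0,"dz": 0,"rx": 0,"ry": 0,"rz": 0},{"fingers": 0.1,"dx": 0,"dy": 0,"dz": 0,"rx": 0,"ry": 0,"rz": 0},{"fingers": 0.1,"dx": 0,"dy": 0,"dz": 0,"rx": 0,"ry": 0,"rz": 0},{"fingers": 0.1,"dx": 0,"dy": 0,"dz": 0,"rx": 0,"ry": 0,"rz": 0},{"fingers": 0.1,"dx": 0,"dy": 0,"dz": 0,"rx": 0,"ry": 0,"rz": 0},{"fingers": 0.1,"dx": 0,"dy": 0,"dz": 0,"rx": 0,"ry": 0,"rz": 0},{"fingers": 0.1,"dx": 0,"dy": 0,"dz": 0,"rx": 0,"ry": 0,"rz": 0}]' --force 25

```text
time: 10.0
ee_pos: [0.6657, 0.1254, 0.26]
ee_rot: [2.221, 2.221, 0.002]
contact_force: [-1.0, 0.9, 6.9]
opening: 0.0211
gripper_force: 25.5
```

Call:
carry_out --rows '[{"fingers": 0.1,"dx": 0,"dy": 0,"dz": 0.2,"rx": 0,"ry": 0,"rz": 0},{"fingers": 0.1,"dx": 0,"dy": 0,"dz": 0.6,"rx": 0,"ry": 0,"rz": 0},{"fingers": 0.1,"dx": 0,"dy": 0,"dz": 1.2,"rx": 0,"ry": 0,"rz": 0},{"fingers": 0.1,"dx": 0,"dy": 0,"dz": 1.9,"rx": 0,"ry": 0,"rz": 0},{"fingers": 0.1,"dx": -0.3,"dy": 0,"dz": 2.5,"rx": 0,"ry": 0,"rz": 0},{"fingers": 0.1,"dx": -1.0,"dy": 0,"dz": 2.9,"rx": 0,"ry": 0,"rz": 0},{"fingers": 0.1,"dx": -1.9,"dy": -0.2,"dz": 3,"rx": 0,"ry": 0,"rz": 0},{"fingers": 0.1,"dx": -2.9,"dy": -0.7,"dz": 3,"rx": 0,"ry": 0,"rz": 0},{"fingers": 0.1,"dx": -3.9,"dy": -1.3,"dz": 3,"rx": 0,"ry": 0,"rz": 0},{"fingers": 0.1,"dx": -4.9,"dy": -1.9,"dz": 3,"rx": 0,"ry": 0,"rz": 0},{"fingers": 0.1,"dx": -5.9,"dy": -2.5,"dz": 3,"rx": 0,"ry": 0,"rz": 0},{"fingers": 0.1,"dx": -6.7,"dy": -3,"dz": 3,"rx": 0,"ry": 0,"rz": 0},{"fingers": 0.1,"dx": -7.2,"dy": -3.25,"dz": 3,"rx": 0,"ry": 0,"rz": 0},{"fingers": 0.1,"dx": -7.35,"dy": -3.35,"dz": 2.8,"rx": 0,"ry": 0,"rz": 0},{"fingers": 0.1,"dx": -7.35,"dy": -3.35,"dz": 2.2,"rx": 0,"ry": 0,"rz": 0},{"fingers": 0.1,"dx": -7.35,"dy": -3.35,"dz": 1.4,"rx": 0,"ry": 0,"rz": 0},{"fingers": 0.1,"dx": -7.35,"dy": -3.35,"dz": 0.7,"rx": 0,"ry": 0,"rz": 0},{"fingers": 0.1,"dx": -7.35,"dy": -3.35,"dz": 0.2,"rx": 0,"ry": 0,"rz": 0},{"fingers": 0.1,"dx": -7.35,"dy": -3.35,"dz": 0,"rx": 0,"ry": 0,"rz": 0},{"fingers": 0.1,"dx": -7.35,"dy": -3.35,"dz": 0,"rx": 0,"ry": 0,"rz": 0}]'

```text
time: 11.67
ee_pos: [0.4452, 0.025, 0.2581]
ee_rot: [-2.22, -2.221, 0.002]
contact_force: [-0.5, 0.2, -0.0]
opening: 0.021
gripper_force: 24.9
```

Run:
```python
from plant import bot
from h import *
d=bot.read_camera("scene")
o=bot.observe(); print(o["ee_pos"],o["contact_force"],o["opening"],o["gripper_force"])
print(proj(d,[.4455,.025,.049]))
cv2.imwrite("pics/a4.png",cv2.resize(d["image"][180:380,220:440],(660,600))[:,:,::-1])
```

```text
[0.44539846 0.0249756  0.25911927] [ 0.42550281 -0.10320781 -0.31190768] 0.021415238886921914 24.877963364124298
[316.20665486 296.61982301]
```

View pics/a4.png

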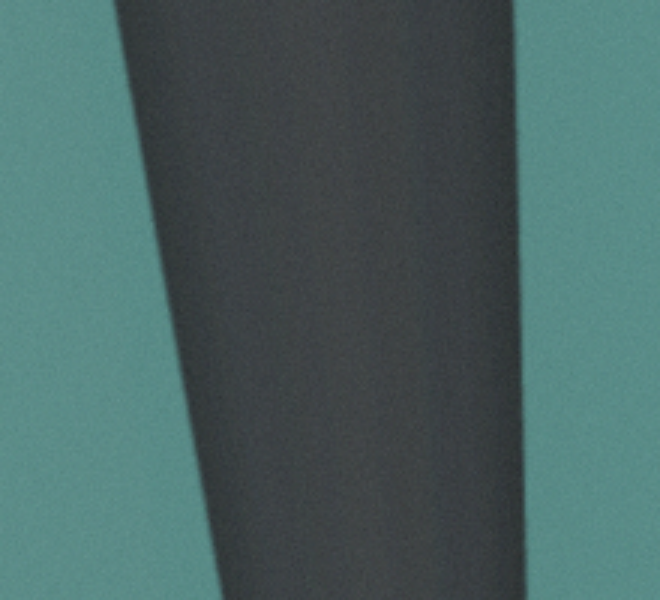

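The arm blocks the scene camera here, so I'll go down by force.

Call:
carry_out --rows '[{"fingers": 0.1,"dx": 0,"dy": 0,"dz": -0.1,"rx": 0,"ry": 0,"rz": 0},{"fingers": 0.1,"dx": 0,"dy": 0,"dz": -0.18,"rx": 0,"ry": 0,"rz": 0},{"fingers": 0.1,"dx": 0,"dy": 0,"dz": -0.23,"rx": 0,"ry": 0,"rz": 0},{"fingers": 0.1,"dx": 0,"dy": 0,"dz": -0.25,"rx": 0,"ry": 0,"rz": 0},{"fingers": 0.1,"dx": 0,"dy": 0,"dz": -0.25,"rx": 0,"ry": 0,"rz": 0}]'

```text
time: 12.13
ee_pos: [0.4452, 0.0246, 0.2524]
ee_rot: [2.22, 2.22, -0.0]
contact_force: [-3.0, -3.9, 9.5]
opening: 0.0213
gripper_force: 26.1
```

Call:
carry_out --rows '[{"fingers": 0.1,"dx": -0.03,"dy": -0.03,"dz": 0.02,"rx": 0,"ry": 0,"rz": 0},{"fingers": 0.3,"dx": -0.03,"dy": -0.03,"dz": 0.02,"rx": 0,"ry": 0,"rz": 0},{"fingers": 0.45,"dx": -0.03,"dy": -0.03,"dz": 0.02,"rx": 0,"ry": 0,"rz": 0},{"fingers": 0.55,"dx": -0.03,"dy": -0.03,"dz": 0.02,"rx": 0,"ry": 0,"rz": 0},{"fingers": 0.55,"dx": -0.03,"dy": -0.03,"dz": 0.02,"rx": 0,"ry": 0,"rz": 0},{"fingers": 0.55,"dx": 0,"dy": 0,"dz": 0.03,"rx": 0,"ry": 0,"rz": 0},{"fingers": 0.55,"dx": 0,"dy": 0,"dz": 0.4,"rx": 0,"ry": 0,"rz": 0},{"fingers": 0.55,"dx": 0,"dy": 0,"dz": 1,"rx": 0,"ry": 0,"rz": 0},{"fingers": 0.55,"dx": 0,"dy": 0,"dz": 2,"rx": 0,"ry": 0,"rz": 0},{"fingers": 0.55,"dx": 0,"dy": 0,"dz": 3,"rx": 0,"ry": 0,"rz": 0},{"fingers": 0.55,"dx": 0,"dy": 0,"dz": 4,"rx": 0,"ry": 0,"rz": 0},{"fingers": 0.55,"dx": 0,"dy": 0,"dz": 4,"rx": 0,"ry": 0,"rz": 0}]'

```text
time: 13.13
ee_pos: [0.4459, 0.0249, 0.3764]
ee_rot: [2.217, 2.218, 0.006]
contact_force: [0.4, 0.2, 1.7]
opening: 0.0471
gripper_force: 0.0
```

Call:
carry_out --rows '[{"fingers": 0.55,"dx": 0.5,"dy": 0,"dz": 0,"rx": 0,"ry": 0,"rz": 0},{"fingers": 0.55,"dx": 1.6,"dy": 0.1,"dz": 0,"rx": 0,"ry": 0,"rz": 0},{"fingers": 0.55,"dx": 2.8,"dy": 0.2,"dz": 0,"rx": 0,"ry": 0,"rz": 0},{"fingers": 0.55,"dx": 4,"dy": 0.3,"dz": 0,"rx": 0,"ry": 0,"rz": 0},{"fingers": 0.55,"dx": 5.2,"dy": 0.4,"dz": 0,"rx": 0,"ry": 0,"rz": 0},{"fingers": 0.55,"dx": 6.3,"dy": 0.4,"dz": 0,"rx": 0,"ry": 0,"rz": 0},{"fingers": 0.55,"dx": 7,"dy": 0.4,"dz": 0,"rx": 0,"ry": 0,"rz": 0},{"fingers": 0.55,"dx": 7.3,"dy": 0.4,"dz": 0,"rx": 0,"ry": 0,"rz": 0},{"fingers": 0.55,"dx": 7.3,"dy": 0.4,"dz": -0.2,"rx": 0,"ry": 0,"rz": 0},{"fingers": 0.55,"dx": 7.3,"dy": 0.4,"dz": -0.8,"rx": 0,"ry": 0,"rz": 0},{"fingers": 0.55,"dx": 7.3,"dy": 0.4,"dz": -1.6,"rx": 0,"ry": 0,"rz": 0},{"fingers": 0.55,"dx": 7.3,"dy": 0.4,"dz": -2.4,"rx": 0,"ry": 0,"rz": 0},{"fingers": 0.55,"dx": 7.3,"dy": 0.4,"dz": -3,"rx": 0,"ry": 0,"rz": 0},{"fingers": 0.55,"dx": 7.3,"dy": 0.4,"dz": -3.25,"rx": 0,"ry": 0,"rz": 0},{"fingers": 0.55,"dx": 7.3,"dy": 0.4,"dz": -3.25,"rx": 0,"ry": 0,"rz": 0},{"fingers": 0.55,"dx": 7.3,"dy": 0.4,"dz": -3.25,"rx": 0,"ry": 0,"rz": 0}]'

```text
time: 14.47
ee_pos: [0.6638, 0.0369, 0.2747]
ee_rot: [2.221, 2.222, 0.0]
contact_force: [0.2, -0.1, -0.1]
opening: 0.047
gripper_force: 0.0
```

Run:
```python
from plant import bot
from h import *
d=bot.read_camera("scene"); t=bot.read_camera("top")
o=bot.observe(); print(o["ee_pos"],o["contact_force"])
a=cv2.resize(d["image"][180:380,200:420],(440,400)); b=cv2.resize(t["image"][240:340,170:440],(756,280),interpolation=cv2.INTER_CUBIC)
c=np.zeros((600,760,3),np.uint8); c[:280,:756]=b; c[280:,:352]=cv2.resize(a,(352,320)); cv2.imwrite("pics/a5.png",c[:,:,::-1])
for e,h in zip(rings(t),[.022,.025,.028,.032]): print(np.round(e[0],1),np.round(cast(t,e[0],h/2)*1000,1),np.round(e[1],1))
for p in [(.4744,.156,.092),(.445,.0246,.1065)]: print(proj(t,p),proj(d,p))
```

```text
[0.66422169 0.03686203 0.27555164] [ 0.60182326 -0.71365231 -0.10904253]
[334.1 287.6] [ 451.2 -104.7   11. ] [45.2 45.4]
[396. 283.] [ 461.1 -228.8   12.5] [57.5 58.4]
[506.4 290. ] [ 448.3 -449.6   14. ] [ 92.9 544.6]
[196.05194036 275.90026495] [230.82509941 298.25260421]
[266.51409061 292.23413358] [316.0887652  273.74189469]
```

View pics/a5.png

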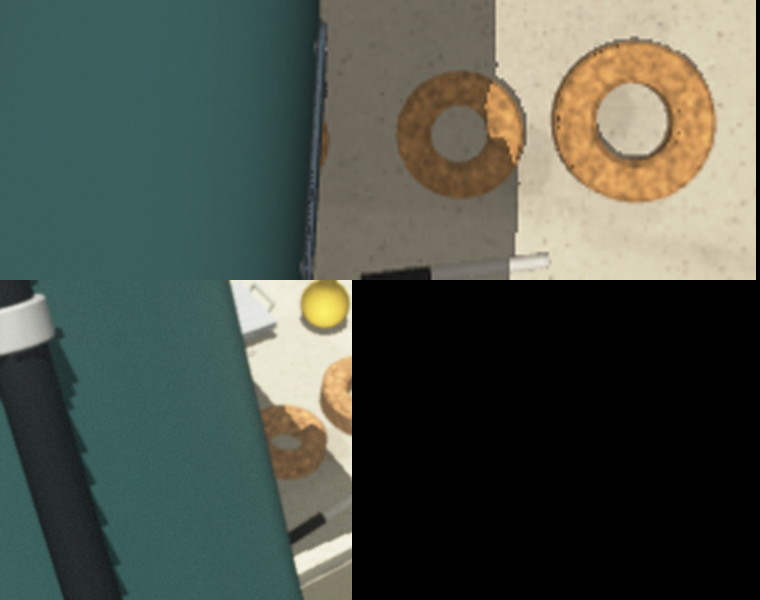

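The arm hides the placed flasks in both views. Rings 100 and 250 are unmoved, at (334,288) and (396,283). I'll grasp flask 100.

Call:
carry_out --rows '[{"fingers": 0.3,"dx": 0,"dy": 0,"dz": 0,"rx": 0,"ry": 0,"rz": 0},{"fingers": 0.1,"dx": 0,"dy": 0,"dz": 0,"rx": 0,"ry": 0,"rz": 0},{"fingers": 0.1,"dx": 0,"dy": 0,"dz": 0,"rx": 0,"ry": 0,"rz": 0},{"fingers": 0.1,"dx": 0,"dy": 0,"dz": 0,"rx": 0,"ry": 0,"rz": 0},{"fingers": 0.1,"dx": 0,"dy": 0,"dz": 0,"rx": 0,"ry": 0,"rz": 0},{"fingers": 0.1,"dx": 0,"dy": 0,"dz": 0,"rx": 0,"ry": 0,"rz": 0},{"fingers": 0.1,"dx": 0,"dy": 0,"dz": 0,"rx": 0,"ry": 0,"rz": 0},{"fingers": 0.1,"dx": 0,"dy": 0,"dz": 0,"rx": 0,"ry": 0,"rz": 0}]' --force 28

```text
time: 15.23
ee_pos: [0.6642, 0.0368, 0.2748]
ee_rot: [2.221, 2.221, 0.001]
contact_force: [-1.0, 0.1, 6.4]
opening: 0.0213
gripper_force: 27.7
```

Call:
carry_out --rows '[{"fingers": 0.1,"dx": 0,"dy": 0,"dz": 0.2,"rx": 0,"ry": 0,"rz": 0},{"fingers": 0.1,"dx": 0,"dy": 0,"dz": 0.6,"rx": 0,"ry": 0,"rz": 0},{"fingers": 0.1,"dx": 0,"dy": 0,"dz": 1.2,"rx": 0,"ry": 0,"rz": 0},{"fingers": 0.1,"dx": 0,"dy": 0,"dz": 1.9,"rx": 0,"ry": 0,"rz": 0},{"fingers": 0.1,"dx": -0.3,"dy": 0,"dz": 2.5,"rx": 0,"ry": 0,"rz": 0},{"fingers": 0.1,"dx": -1.0,"dy": 0,"dz": 2.9,"rx": 0,"ry": 0,"rz": 0},{"fingers": 0.1,"dx": -1.9,"dy": 0,"dz": 3,"rx": 0,"ry": 0,"rz": 0},{"fingers": 0.1,"dx": -2.8,"dy": -0.3,"dz": 3,"rx": 0,"ry": 0,"rz": 0},{"fingers": 0.1,"dx": -3.7,"dy": -1,"dz": 3,"rx": 0,"ry": 0,"rz": 0},{"fingers": 0.1,"dx": -4.6,"dy": -1.9,"dz": 3,"rx": 0,"ry": 0,"rz": 0},{"fingers": 0.1,"dx": -5.5,"dy": -2.9,"dz": 3,"rx": 0,"ry": 0,"rz": 0},{"fingers": 0.1,"dx": -6.3,"dy": -3.8,"dz": 3,"rx": 0,"ry": 0,"rz": 0},{"fingers": 0.1,"dx": -6.9,"dy": -4.5,"dz": 3,"rx": 0,"ry": 0,"rz": 0},{"fingers": 0.1,"dx": -7.12,"dy": -4.74,"dz": 2.8,"rx": 0,"ry": 0,"rz": 0},{"fingers": 0.1,"dx": -7.12,"dy": -4.74,"dz": 2.2,"rx": 0,"ry": 0,"rz": 0},{"fingers": 0.1,"dx": -7.12,"dy": -4.74,"dz": 1.4,"rx": 0,"ry": 0,"rz": 0},{"fingers": 0.1,"dx": -7.12,"dy": -4.74,"dz": 0.7,"rx": 0,"ry": 0,"rz": 0},{"fingers": 0.1,"dx": -7.12,"dy": -4.74,"dz": 0.2,"rx": 0,"ry": 0,"rz": 0},{"fingers": 0.1,"dx": -7.12,"dy": -4.74,"dz": 0,"rx": 0,"ry": 0,"rz": 0},{"fingers": 0.1,"dx": -7.12,"dy": -4.74,"dz": 0,"rx": 0,"ry": 0,"rz": 0}]'

```text
time: 16.9
ee_pos: [0.4503, -0.1051, 0.2733]
ee_rot: [-2.22, -2.221, 0.001]
contact_force: [-0.1, 0.3, -0.3]
opening: 0.0212
gripper_force: 27.7
```

Call:
carry_out --rows '[{"fingers": 0.1,"dx": 0,"dy": 0,"dz": -0.1,"rx": 0,"ry": 0,"rz": 0},{"fingers": 0.1,"dx": 0,"dy": 0,"dz": -0.2,"rx": 0,"ry": 0,"rz": 0},{"fingers": 0.1,"dx": 0,"dy": 0,"dz": -0.25,"rx": 0,"ry": 0,"rz": 0},{"fingers": 0.1,"dx": 0,"dy": 0,"dz": -0.28,"rx": 0,"ry": 0,"rz": 0},{"fingers": 0.1,"dx": 0,"dy": 0,"dz": -0.28,"rx": 0,"ry": 0,"rz": 0}]'

```text
time: 17.32
ee_pos: [0.4506, -0.1053, 0.2662]
ee_rot: [2.221, 2.221, 0.001]
contact_force: [-1.3, 1.7, 3.3]
opening: 0.0211
gripper_force: 28.3
```

Call:
carry_out --rows '[{"fingers": 0.1,"dx": -0.01,"dy": 0.01,"dz": -0.02,"rx": 0,"ry": 0,"rz": 0},{"fingers": 0.3,"dx": -0.01,"dy": 0.01,"dz": -0.02,"rx": 0,"ry": 0,"rz": 0},{"fingers": 0.45,"dx": 0,"dy": 0,"dz": 0,"rx": 0,"ry": 0,"rz": 0},{"fingers": 0.55,"dx": 0,"dy": 0,"dz": 0,"rx": 0,"ry": 0,"rz": 0},{"fingers": 0.55,"dx": 0,"dy": 0,"dz": 0,"rx": 0,"ry": 0,"rz": 0},{"fingers": 0.55,"dx": 0,"dy": 0,"dz": 0,"rx": 0,"ry": 0,"rz": 0},{"fingers": 0.55,"dx": 0,"dy": 0,"dz": 0.4,"rx": 0,"ry": 0,"rz": 0},{"fingers": 0.55,"dx": 0,"dy": 0,"dz": 1,"rx": 0,"ry": 0,"rz": 0},{"fingers": 0.55,"dx": 0,"dy": 0,"dz": 2,"rx": 0,"ry": 0,"rz": 0},{"fingers": 0.55,"dx": 0,"dy": 0,"dz": 3,"rx": 0,"ry": 0,"rz": 0},{"fingers": 0.55,"dx": 0,"dy": 0,"dz": 4,"rx": 0,"ry": 0,"rz": 0},{"fingers": 0.55,"dx": 0,"dy": 0,"dz": 4,"rx": 0,"ry": 0,"rz": 0}]'

```text
time: 18.32
ee_pos: [0.4511, -0.1056, 0.3906]
ee_rot: [2.217, 2.218, 0.004]
contact_force: [-0.2, -0.1, 0.3]
opening: 0.0468
gripper_force: 0.0
```

Call:
carry_out --rows '[{"fingers": 0.55,"dx": 0.5,"dy": 0.1,"dz": 0,"rx": 0,"ry": 0,"rz": 0},{"fingers": 0.55,"dx": 1.6,"dy": 0.4,"dz": 0,"rx": 0,"ry": 0,"rz": 0},{"fingers": 0.55,"dx": 2.8,"dy": 0.7,"dz": 0,"rx": 0,"ry": 0,"rz": 0},{"fingers": 0.55,"dx": 4,"dy": 1,"dz": 0,"rx": 0,"ry": 0,"rz": 0},{"fingers": 0.55,"dx": 5.2,"dy": 1.3,"dz": 0,"rx": 0,"ry": 0,"rz": 0},{"fingers": 0.55,"dx": 6.3,"dy": 1.6,"dz": 0,"rx": 0,"ry": 0,"rz": 0},{"fingers": 0.55,"dx": 6.9,"dy": 1.74,"dz": 0,"rx": 0,"ry": 0,"rz": 0},{"fingers": 0.55,"dx": 7.06,"dy": 1.74,"dz": 0,"rx": 0,"ry": 0,"rz": 0},{"fingers": 0.55,"dx": 7.06,"dy": 1.74,"dz": -0.2,"rx": 0,"ry": 0,"rz": 0},{"fingers": 0.55,"dx": 7.06,"dy": 1.74,"dz": -0.8,"rx": 0,"ry": 0,"rz": 0},{"fingers": 0.55,"dx": 7.06,"dy": 1.74,"dz": -1.6,"rx": 0,"ry": 0,"rz": 0},{"fingers": 0.55,"dx": 7.06,"dy": 1.74,"dz": -2.3,"rx": 0,"ry": 0,"rz": 0},{"fingers": 0.55,"dx": 7.06,"dy": 1.74,"dz": -2.8,"rx": 0,"ry": 0,"rz": 0},{"fingers": 0.55,"dx": 7.06,"dy": 1.74,"dz": -3,"rx": 0,"ry": 0,"rz": 0},{"fingers": 0.55,"dx": 7.06,"dy": 1.74,"dz": -3,"rx": 0,"ry": 0,"rz": 0},{"fingers": 0.55,"dx": 7.06,"dy": 1.74,"dz": -3,"rx": 0,"ry": 0,"rz": 0}]'

```text
time: 19.65
ee_pos: [0.6618, -0.0534, 0.2965]
ee_rot: [2.221, 2.221, 0.0]
contact_force: [-0.3, 0.7, 0.7]
opening: 0.0472
gripper_force: 0.0
```

Call:
carry_out --rows '[{"fingers": 0.3,"dx": 0,"dy": 0,"dz": 0,"rx": 0,"ry": 0,"rz": 0},{"fingers": 0.1,"dx": 0,"dy": 0,"dz": 0,"rx": 0,"ry": 0,"rz": 0},{"fingers": 0.1,"dx": 0,"dy": 0,"dz": 0,"rx": 0,"ry": 0,"rz": 0},{"fingers": 0.1,"dx": 0,"dy": 0,"dz": 0,"rx": 0,"ry": 0,"rz": 0},{"fingers": 0.1,"dx": 0,"dy": 0,"dz": 0,"rx": 0,"ry": 0,"rz": 0},{"fingers": 0.1,"dx": 0,"dy": 0,"dz": 0,"rx": 0,"ry": 0,"rz": 0},{"fingers": 0.1,"dx": 0,"dy": 0,"dz": 0,"rx": 0,"ry": 0,"rz": 0},{"fingers": 0.1,"dx": 0,"dy": 0,"dz": 0,"rx": 0,"ry": 0,"rz": 0}]' --force 30

```text
time: 20.32
ee_pos: [0.6623, -0.0532, 0.2967]
ee_rot: [2.22, 2.221, 0.001]
contact_force: [-1.4, 0.1, 7.1]
opening: 0.0212
gripper_force: 29.3
```

Call:
carry_out --rows '[{"fingers": 0.1,"dx": 0,"dy": 0,"dz": 0.2,"rx": 0,"ry": 0,"rz": 0},{"fingers": 0.1,"dx": 0,"dy": 0,"dz": 0.6,"rx": 0,"ry": 0,"rz": 0},{"fingers": 0.1,"dx": 0,"dy": 0,"dz": 1.2,"rx": 0,"ry": 0,"rz": 0},{"fingers": 0.1,"dx": 0,"dy": 0,"dz": 1.9,"rx": 0,"ry": 0,"rz": 0},{"fingers": 0.1,"dx": -0.3,"dy": 0,"dz": 2.7,"rx": 0,"ry": 0,"rz": 0},{"fingers": 0.1,"dx": -0.9,"dy": -0.2,"dz": 3.4,"rx": 0,"ry": 0,"rz": 0},{"fingers": 0.1,"dx": -1.7,"dy": -0.6,"dz": 3.8,"rx": 0,"ry": 0,"rz": 0},{"fingers": 0.1,"dx": -2.6,"dy": -1.3,"dz": 4,"rx": 0,"ry": 0,"rz": 0},{"fingers": 0.1,"dx": -3.4,"dy": -2.2,"dz": 4,"rx": 0,"ry": 0,"rz": 0},{"fingers": 0.1,"dx": -4.2,"dy": -3.1,"dz": 4,"rx": 0,"ry": 0,"rz": 0},{"fingers": 0.1,"dx": -5,"dy": -4,"dz": 4,"rx": 0,"ry": 0,"rz": 0},{"fingers": 0.1,"dx": -5.7,"dy": -4.8,"dz": 4,"rx": 0,"ry": 0,"rz": 0},{"fingers": 0.1,"dx": -6.3,"dy": -5.4,"dz": 4,"rx": 0,"ry": 0,"rz": 0},{"fingers": 0.1,"dx": -6.65,"dy": -5.75,"dz": 4,"rx": 0,"ry": 0,"rz": 0},{"fingers": 0.1,"dx": -6.73,"dy": -5.85,"dz": 3.8,"rx": 0,"ry": 0,"rz": 0},{"fingers": 0.1,"dx": -6.73,"dy": -5.85,"dz": 3.2,"rx": 0,"ry": 0,"rz": 0},{"fingers": 0.1,"dx": -6.73,"dy": -5.85,"dz": 2.4,"rx": 0,"ry": 0,"rz": 0},{"fingers": 0.1,"dx": -6.73,"dy": -5.85,"dz": 1.6,"rx": 0,"ry": 0,"rz": 0},{"fingers": 0.1,"dx": -6.73,"dy": -5.85,"dz": 1,"rx": 0,"ry": 0,"rz": 0},{"fingers": 0.1,"dx": -6.73,"dy": -5.85,"dz": 1,"rx": 0,"ry": 0,"rz": 0}]'

```text
time: 21.98
ee_pos: [0.4599, -0.2277, 0.3228]
ee_rot: [-2.217, -2.219, 0.001]
contact_force: [0.3, 0.3, -1.4]
opening: 0.0211
gripper_force: 29.6
```

Call:
carry_out --rows '[{"fingers": 0.1,"dx": 0,"dy": 0,"dz": -0.5,"rx": 0,"ry": 0,"rz": 0},{"fingers": 0.1,"dx": 0,"dy": 0,"dz": -0.9,"rx": 0,"ry": 0,"rz": 0},{"fingers": 0.1,"dx": 0,"dy": 0,"dz": -1.1,"rx": 0,"ry": 0,"rz": 0},{"fingers": 0.1,"dx": 0,"dy": 0,"dz": -1.2,"rx": 0,"ry": 0,"rz": 0},{"fingers": 0.1,"dx": 0,"dy": 0,"dz": -1.25,"rx": 0,"ry": 0,"rz": 0},{"fingers": 0.1,"dx": 0,"dy": 0,"dz": -1.28,"rx": 0,"ry": 0,"rz": 0},{"fingers": 0.1,"dx": 0,"dy": 0,"dz": -1.28,"rx": 0,"ry": 0,"rz": 0}]'

```text
time: 22.57
ee_pos: [0.4605, -0.2287, 0.288]
ee_rot: [2.221, 2.221, 0.0]
contact_force: [-0.8, 0.7, 1.0]
opening: 0.0211
gripper_force: 30.0
```

Contact has just begun, so I'll settle it half a millimetre and release.

Call:
carry_out --rows '[{"fingers": 0.1,"dx": 0,"dy": 0,"dz": -0.02,"rx": 0,"ry": 0,"rz": 0},{"fingers": 0.1,"dx": 0,"dy": 0,"dz": -0.03,"rx": 0,"ry": 0,"rz": 0},{"fingers": 0.3,"dx": 0,"dy": 0,"dz": -0.02,"rx": 0,"ry": 0,"rz": 0},{"fingers": 0.45,"dx": 0,"dy": 0,"dz": 0,"rx": 0,"ry": 0,"rz": 0},{"fingers": 0.55,"dx": 0,"dy": 0,"dz": 0,"rx": 0,"ry": 0,"rz": 0},{"fingers": 0.55,"dx": 0,"dy": 0,"dz": 0,"rx": 0,"ry": 0,"rz": 0},{"fingers": 0.55,"dx": 0,"dy": 0,"dz": 0,"rx": 0,"ry": 0,"rz": 0},{"fingers": 0.55,"dx": 0,"dy": 0,"dz": 0.4,"rx": 0,"ry": 0,"rz": 0},{"fingers": 0.55,"dx": 0,"dy": 0,"dz": 1,"rx": 0,"ry": 0,"rz": 0},{"fingers": 0.55,"dx": 0,"dy": 0,"dz": 2,"rx": 0,"ry": 0,"rz": 0},{"fingers": 0.55,"dx": 0,"dy": 0,"dz": 3,"rx": 0,"ry": 0,"rz": 0},{"fingers": 0.55,"dx": 0,"dy": 0,"dz": 4,"rx": 0,"ry": 0,"rz": 0},{"fingers": 0.55,"dx": 0,"dy": 0,"dz": 5,"rx": 0,"ry": 0,"rz": 0}]'

```text
time: 23.65
ee_pos: [0.4601, -0.2285, 0.4389]
ee_rot: [-2.221, -2.222, 0.0]
contact_force: [0.9, -0.5, -0.5]
opening: 0.0469
gripper_force: 0.0
```

Call:
carry_out --rows '[{"fingers": 0.55,"dx": 0,"dy": 1,"dz": 1,"rx": 0,"ry": 0,"rz": 0},{"fingers": 0.55,"dx": 0,"dy": 2,"dz": 1,"rx": 0,"ry": 0,"rz": 0},{"fingers": 0.55,"dx": 0,"dy": 3.3,"dz": 1,"rx": 0,"ry": 0,"rz": 0},{"fingers": 0.55,"dx": 0,"dy": 4.6,"dz": 1,"rx": 0,"ry": 0,"rz": 0},{"fingers": 0.55,"dx": 0,"dy": 5.9,"dz": 1,"rx": 0,"ry": 0,"rz": 0},{"fingers": 0.55,"dx": 0,"dy": 7.2,"dz": 1,"rx": 0,"ry": 0,"rz": 0},{"fingers": 0.55,"dx": 0,"dy": 8.5,"dz": 1,"rx": 0,"ry": 0,"rz": 0},{"fingers": 0.55,"dx": 0,"dy": 9.8,"dz": 1,"rx": 0,"ry": 0,"rz": 0},{"fingers": 0.55,"dx": -1,"dy": 11,"dz": 1,"rx": 0,"ry": 0,"rz": 0},{"fingers": 0.55,"dx": -2,"dy": 12.2,"dz": 1,"rx": 0,"ry": 0,"rz": 0},{"fingers": 0.55,"dx": -3,"dy": 13.4,"dz": 1,"rx": 0,"ry": 0,"rz": 0},{"fingers": 0.55,"dx": -4,"dy": 14.6,"dz": 1,"rx": 0,"ry": 0,"rz": 0},{"fingers": 0.55,"dx": -5,"dy": 15.8,"dz": 1,"rx": 0,"ry": 0,"rz": 0},{"fingers": 0.55,"dx": -6,"dy": 17,"dz": 1,"rx": 0,"ry": 0,"rz": 0},{"fingers": 0.55,"dx": -7,"dy": 18.2,"dz": 1,"rx": 0,"ry": 0,"rz": 0},{"fingers": 0.55,"dx": -8,"dy": 19.4,"dz": 1,"rx": 0,"ry": 0,"rz": 0},{"fingers": 0.55,"dx": -8.5,"dy": 20.6,"dz": 1,"rx": 0,"ry": 0,"rz": 0},{"fingers": 0.55,"dx": -9,"dy": 21.6,"dz": 1,"rx": 0,"ry": 0,"rz": 0},{"fingers": 0.55,"dx": -9,"dy": 21.9,"dz": 1,"rx": 0,"ry": 0,"rz": 0},{"fingers": 0.55,"dx": -9,"dy": 21.9,"dz": 1,"rx": 0,"ry": 0,"rz": 0}]'

```text
time: 25.32
ee_pos: [0.1879, 0.4326, 0.4667]
ee_rot: [-2.215, -2.226, 0.0]
contact_force: [0.1, 0.4, -0.6]
opening: 0.0467
gripper_force: 0.0
```

Run:
```python
from plant import bot
from h import *
d=bot.read_camera("scene"); t=bot.read_camera("top")
o=bot.observe(); print(o["ee_pos"],o["contact_force"])
c=np.zeros((600,780,3),np.uint8); c[:260,:780]=cv2.resize(t["image"][240:330,170:440],(780,260),interpolation=cv2.INTER_CUBIC)
c[260:,:578]=cv2.resize(d["image"][180:350,200:489],(578,340),interpolation=cv2.INTER_CUBIC); cv2.imwrite("pics/a6.png",c[:,:,::-1])
for e,h in zip(rings(t),[.022,.025,.028,.032]): print(np.round(e[0],1),np.round(cast(t,e[0],h/2)*1000,1))
for p in [(.4744,.156),(.445,.0246),(.4505,-.1055),(.4604,-.2288)]:
  i=[.156,.0246,-.1055,-.2288].index(p[1])
  b=[.034,.041,.048,.060][i]; r=b+[.058,.0655,.0745,.0875][i]
  q=[proj(t,(*p,b)),proj(t,(*p,r)),proj(d,(*p,b)),proj(d,(*p,r))]
  s=780/270
  print("crop px top b,r:",*[np.round((x-[170,240])*s) for x in q[:2]],"scene:",*[np.round((x-[200,180])*2+[0,260]) for x in q[2:]])
```

```text
[0.18964918 0.42918218 0.46692672] [-0.37027432 -0.7564437  -0.66018032]
[202.8 275.2] [475.1 156.7  11. ]
[268.8 290.2] [445.7  25.5  12.5]
[334.1 287.6] [ 451.3 -104.6   14. ]
[396. 283.] [ 461.2 -228.2   16. ]
crop px top b,r: [ 90. 103.] [ 75. 104.] scene: [ 72. 541.] [ 62. 497.]
crop px top b,r: [284. 148.] [279. 151.] scene: [233. 499.] [232. 447.]
crop px top b,r: [478. 140.] [485. 144.] scene: [362. 433.] [370. 372.]
crop px top b,r: [664. 127.] [687. 130.] scene: [470. 369.] [487. 295.]
```

View pics/a6.png

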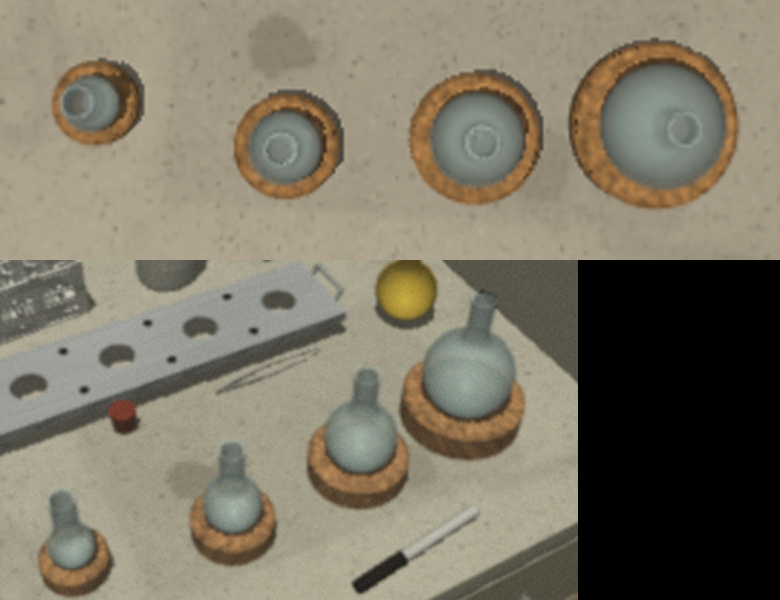

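All four flasks stand upright and centred on their rings: in the top crop the rims, at (78,102), (281,149), (482,142) and (684,129), are within 3–4 px of the projections. The yellow flask is untouched and the arm is clear, so I'll hand in.

```bash
python3 -c "
from plant import bot
print(bot.close_job())"
```

```text
the job is handed in; nothing more can be done
None
```

All four flasks are seated upright on the cork rings of their sizes, the yellow look-alike was not touched, and the job was handed in at about 25 s; the hand-in returned no verdict.

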